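# Clamp the wide housing in the trimming nest

### The job

Lift the wide two-legged housing out of the grey box, leaving the square ones standing in the box, and seat it flat and right way round on the floor of the empty aluminium trimming nest. Then bring the red clamp lever all the way down so that the clamp holds the housing.

Things in the scene. Friction and masses are not known exactly. Their poses are not given: they have to be found in the camera images.
- wide_housing: Black moulded housing, bridge-shaped, 29 x 53 x 51 mm (its x, y, z), standing in the box on two legs. Origin: centre of its underside, z up. Between the legs it is open to its -x side. Its cap, 24.5 (x) x 42.5 (y) mm, reaches from 35 to 51 mm height; below 34 mm the legs are 28 x 52 mm. Grasp the cap across x.
- square_1: Black moulded housing, nearly square, 33 x 34 x 52 mm, standing in the box. Origin: centre of its underside. To be left there.
- square_2: Another square housing, the same as square_1. To be left there.
- square_3: Another square housing, the same as square_1. To be left there.
- box: Loose open grey plastic box, 172 x 160 x 70 mm (its x, y, z), walls and floor 4 mm. Origin: centre of its underside, z up. The four housings stand on its floor about 38 mm (x) and 33 mm (y) from its middle.
- trim_nest: Trimming fixture, fixed to the bench: white board 104 x 250 mm, aluminium nest at its -y end, steel toggle clamp with a red lever at its +y end. Origin: centre of its underside, z up. With the lever up the hold-down arm stands upright, all of it more than 50 mm (along y) from the nest's middle.
- nest_seat (a point): Centre of the nest pocket's floor (22 mm above the bench), axes as trim_nest. The pocket is 32 (x) x 56 (y) mm and 16 mm deep with a 3 mm lead-in at its rim. A locating tongue, 24 mm wide and 12 mm high, stands 12 mm into it from its -x side and fits the open side of the wide housing, whose x axis must point along this x.
- clamp_lever (a joint): Angle of the red lever in rad: 0.9 to 1.05 open (lever up), 0 fully down against its stop. It turns about the x axis through lever_hinge; near 0 the hold-down arm presses its rubber tip on the seated housing's cap. It stays where it is left.
- clamp_tip: Rubber-tipped spindle at the end of the hold-down arm; origin: centre of the rubber tip's lower face, 16 mm across. It springs up to 4 mm as it presses, from about 0.035 rad of the lever downwards.
- lever_grip (a point): Point on the axis of the lever's red grip (a round bar 18 mm thick, 74 mm long), 16 mm short of its end and 111 mm from the hinge axis; at 0 it lies 61 mm above the bench.
- lever_hinge (a point): Point on the lever's hinge axis, 48 mm above the bench; axes as trim_nest, the hinge axis is x. The lever points to +y and upwards.
Not all that is in view belongs to the job. What is shaped like the square_1 but green, orange or white is not meant.

How it is judged (in metres and radians):
On the way, in this order (a step that is already met when the one before it is completed fails the run):
1. the wide housing is lifted clear of the box (z of wide_housing in the frame of box above 0.075 m), for 0.1 s.
2. it is seated on the nest's floor while the clamp is still open (value of joint clamp_lever above 0.7 rad and horizontal distance between wide_housing and nest_seat below 0.005 m and z of wide_housing in the frame of nest_seat below 0.003 m and angle between wide_housing's own z axis and vertical below 0.06 rad), for 0.2 s.
At the end, for the whole second after the job is handed in: The wide housing is on the nest's floor (within 3 mm in height, 5 mm sideways, upright and square to the nest within 0.06 and 0.12 rad), the lever is down (below 0.05 rad) with the clamp tip pressing on it, and the three square housings stand upright on the box's floor (horizontal distance between wide_housing and nest_seat below 0.005 m and z of wide_housing in the frame of nest_seat below 0.003 m and angle between wide_housing's own z axis and vertical below 0.06 rad and angle between the x axis of wide_housing and the x axis of trim_nest, either way round below 0.12 rad and value of joint clamp_lever below 0.05 rad and contact force between clamp_tip and wide_housing above 0.3 N and linear speed of wide_housing below 0.01 m/s and z of each of square_1, square_2, square_3 in the frame of box below 0.015 m and angle between each of square_1, square_2, square_3's own z axis and vertical below 0.15 rad); the robot touches nothing.
It fails at once if a square housing is lifted out of the box or knocked over (z of any of square_1, square_2, square_3 in the frame of box above 0.04 m or angle between any of square_1, square_2, square_3's own z axis and vertical above 0.6 rad).
It also fails if it takes over 48 s, if anything falls off the work surface, if the arm or the gripper's body presses on something with over 40 N, if the wrist force passes 120 N, or if a joint passes its speed limit or range.

### The arm

A 6-joint arm with a two-finger parallel gripper is mounted at the origin on a cart in front of the work surface, level with it; the furniture and walls round the work are solid. World frame = base frame: x ahead of the robot, y to its left, z up, the work surface at z = 0. Lengths are in m, angles in degrees, forces in N, time in s.
With the tool pointing down it reaches from about 0.3 to 0.75 m from the base axis. Payload 8.5 kg.
Tool frame: the origin (TCP) lies midway between the tips of the shut fingers; the grasp point (between the pads) lies 19 mm behind it; z points along the fingers, y is the line along which they close (so a half turn about z gives the same grasp; the last joint's range is limited). The gripper opens to 85 mm and grips with 20 to 120 N. Pads are 22 mm wide; open, the fingers measure 114 mm over their backs; the gripper's body (76 mm by 85 mm) begins 54 mm behind the grasp point. The pads swing forward as they close: fully open they stand 13 mm farther back than shut.
Start: joints at [-76.278, 21.807, 74.336, -0, 83.858, -12.336], TCP at [0.242, -0.494, 0.231] pointing down, gripper open.
Joint ranges: [-178.18, 178.18], [-50.72, 133.34], [12.68, 142.11], [-81.47, 261.47], [9.98, 163.14], [-165.26, 165.26]. Speed limits (degrees/s): [136.94, 136.94, 180, 180, 180, 180].

### API

Orientations are given as a 3x3 rotation matrix whose columns are the frame's x, y, z axes.
In Python, from rig import observe, optics, order, spotter gives the robot as it stands.
- The arm moves only by the tool move_arm, never from a script. Its argument "series" is text: rows parted by semicolons, each of 5 numbers parted by spaces: the shift along the tool's x, y, z in cm, then the turn about the tool's z in degrees, then the opening, from -1 (shut) to 1 (fully open). A call has 1 to 8 rows; each row is the pose to reach, as a shift and turn from the pose commanded when the call began, along the tool's axes at that moment; what a row does not reach only later rows make up. A row lasts 1/8 s, in which the tool goes at most 62.5 mm and 10.7 degrees, less where a joint would pass 70% of its speed; a pose out of reach is approached as far as the arm can. A call with a gripper value outside its range is refused whole. The fingers move at their own pace and stop on an object; "force" is the grip in N (left out, the last holds). Time passes only in rows, so rows that repeat a pose let the fingers close. It gives the time, the measured TCP pose, the force, the opening and the grip force at its end, in the units of the state.
- observe(): the state, without advancing time (a new reading comes with each control period).
- optics.get_image(name): name is "side" or "top" or "wrist"; returns a dict with "pixels" (384x512x3 uint8, blue, green, red), "camera_matrix" (3x3 intrinsics, pixels), "rvec" (rotation vector, rad) and "tvec" (3), from world to camera coordinates, as OpenCV has them. Camera axes: x right, y down, z forward; pixel columns grow to the right and rows downward; lengths in m; the calibration is good to about 2 mm. A picture is of the moment at which its call begins. There is no depth.
- order.close_job(): hands the job in; it is judged then, once.
Trained networks look in the newest picture that a camera, given by its name, has taken for a name from the list of things; names that differ only in an ending like _2 or _b are one class to them, and where a whole thing is asked for, a point or a joint stands for the part that bears it (a point fixed in the world has none). Each returns a list of dicts, best first, with "score" (0 to 1); they miss things now and then, are a little off and sometimes report something else, mostly with a low value. They report only what shows in the picture. A call takes as long as a camera call. They do not tell look-alikes from the thing itself.
- spotter.find_in(thing, camera): "point" ([x, y, z] in m, in world coordinates, good to about 4 mm: the middle of the surface that is visible of it).
- spotter.cut_out(thing, camera): "pixels" (384x512 bool, what is visible of it).
- spotter.mark_of(thing, camera): "point" ([x, y, z] in m, in world coordinates, good to about 4 mm: a listed point, or the origin of a listed thing).
The state is a dict: "time_s": time; "q": joint angles; "qvel": joint speeds; "joint_efforts": joint torques, N m; "position": TCP position; "tool_rot": TCP orientation; "ft_force": force on the tool from outside, world axes, zero at the start; "wrist_torque": the same for the moment, N m; "grip_width": finger opening in m; "gripper_force": force on a finger pad.
Only numpy, scipy, OpenCV 4.12 (cv2) and the standard library are available. Lean on these libraries where they do the work, as an engineer would, in place of code of your own. Each camera call takes 0.05 s, during which the arm holds its last target. There are 200 camera calls.

## Working session

There is one attempt and no reset: what is moved stays moved. The work goes in short steps, Python scripts to look and compute and a tool call to move; the robot and the scene stay as the last step left them, time stands still between calls to the robot, and variables do not carry over. Pictures are saved under pics/ and viewed, at most 12 in all, crops included, and the job is handed in when it is done.

Besides the shell and the picture viewer there is one more tool, called after "Call:" as name(argument=value, ...) on one line, values as JSON. move_arm: Moves the arm, as the interface text tells. Its arguments: {"type":"object","properties":{"series":{"type":"string"},"force":{"type":"number"}},"required":["series"]}

```bash
mkdir -p pics
cat > h.py <<'E'
import numpy as np, cv2
from rig import observe, optics, order, spotter
def snap(cam,fn=None):
    im=optics.get_image(cam)
    if fn: cv2.imwrite('pics/'+fn,im['pixels'])
    return im
def proj(im,P):
    return cv2.projectPoints(np.float64(P).reshape(-1,1,3),im['rvec'],im['tvec'],im['camera_matrix'],None)[0].reshape(-1,2)
def back(im,uv,z):
    R=cv2.Rodrigues(np.float64(im['rvec']))[0];t=np.float64(im['tvec']).reshape(3)
    uv=np.float64(uv).reshape(-1,2)
    d=(np.linalg.inv(im['camera_matrix'])@np.c_[uv,np.ones(len(uv))].T).T@R
    c=-R.T@t
    return c+d*((z-c[2])/d[:,2])[:,None]
E
python3 - <<'E'
from h import *
np.set_printoptions(precision=4,suppress=True)
for c in ['top','side']:
    snap(c,c+'0.png')
    for n in ['wide_housing','square_1','box','trim_nest','nest_seat','lever_grip','lever_hinge','clamp_tip']:
        try: print(c,n,[(round(r['score'],2),np.round(r['point'],3).tolist()) for r in spotter.mark_of(n,c)][:5])
        except Exception as e: print(c,n,e)
s=observe();print(s['time_s'],s['position'],s['tool_rot'],s['grip_width'],s['ft_force'])
a=cv2.imread('pics/top0.png');b=cv2.imread('pics/side0.png')
E
```

```text
top wide_housing [(0.57, [0.521, -0.256, 0.003])]
top square_1 [(0.85, [0.514, -0.323, 0.002]), (0.72, [0.419, -0.14, -0.0]), (0.69, [0.494, -0.14, -0.003]), (0.62, [0.536, -0.077, -0.001]), (0.59, [0.447, -0.25, 0.004])]
top box [(0.71, [0.482, -0.29, -0.001])]
top trim_nest [(0.96, [0.488, 0.118, -0.003]), (0.4, [0.461, 0.203, 0.148])]
top nest_seat [(0.75, [0.513, 0.044, 0.022])]
top lever_grip [(0.75, [0.462, 0.206, 0.148])]
top lever_hinge [(0.84, [0.481, 0.151, 0.05])]
top clamp_tip [(0.68, [0.483, 0.154, 0.05]), (0.59, [0.49, 0.108, 0.146])]
side wide_housing []
side square_1 [(0.81, [0.54, -0.083, 0.001]), (0.66, [0.498, -0.141, -0.002]), (0.64, [0.518, -0.331, 0.005]), (0.57, [0.417, -0.138, -0.004]), (0.45, [0.44, -0.25, 0.0])]
side box []
side trim_nest [(0.95, [0.489, 0.119, -0.002]), (0.21, [0.516, -0.33, 0.004])]
side nest_seat [(0.93, [0.507, 0.052, 0.02])]
side lever_grip [(0.67, [0.463, 0.207, 0.144])]
side lever_hinge [(0.75, [0.479, 0.154, 0.048])]
side clamp_tip [(0.52, [0.494, 0.109, 0.145]), (0.36, [0.488, 0.119, -0.002])]
0.9 [ 0.2416 -0.4941  0.2313] [[ 0.8983  0.4393 -0.    ]
 [ 0.4393 -0.8983  0.    ]
 [ 0.     -0.     -1.    ]] 0.08547233513095653 [-0.1368 -0.2233  0.3473]
```

View pics/top0.png

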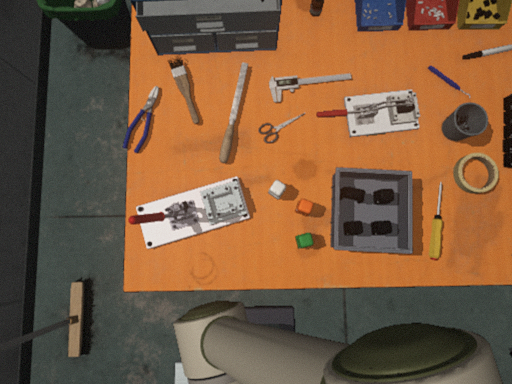

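View pics/side0.png

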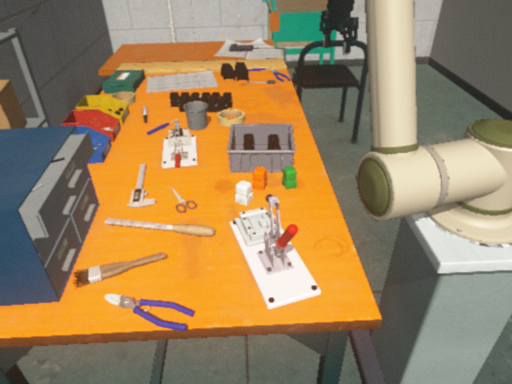

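The top view shows the box at (333–412, 168–255), with four black housings in it. The upper-left one at (352,193) agrees with the network's wide_housing. The empty nest is at (222,203), with its red lever at (148,217). The second fixture at (380,112) already holds a part. In the side view, the empty nest's lever is up at (287,237). Next I'll look into the box with the wrist camera.

Call:
move_arm(series="5 -1.2 -1 -10 0.2;10 -2.5 -2.5 -20 0.2;15 -4 -4 -30 0.2;20 -5 -6 -40 0.2;25 -6 -7 -50 0.2;28 -7 -7 -58 0.2;29 -7 -7 -64 0.2;29 -7 -7 -64 0.2")

```text
time_s: 1.9
position: [0.4718, -0.3034, 0.3012]
tool_rot: [[-0.001, 1.0, -0.0], [1.0, 0.001, 0.0], [0.0, -0.0, -1.0]]
ft_force: [-0.2, -0.5, -0.8]
grip_width: 0.0514
gripper_force: 0.0
```

Run:
```python
from h import *
np.set_printoptions(precision=4,suppress=True)
im=snap('wrist','w1.png')
for n in ['wide_housing','square_1','box']:
    print(n,[(round(r['score'],2),np.round(r['point'],3).tolist()) for r in spotter.mark_of(n,'wrist')][:5])
    print(n,[(round(r['score'],2),np.round(r['point'],3).tolist()) for r in spotter.find_in(n,'wrist')][:5])
s=observe();print(s['time_s'],s['position'],s['tool_rot'],s['grip_width'],s['q'])
R=cv2.Rodrigues(np.float64(im['rvec']))[0];print(-R.T@np.float64(im['tvec']).reshape(3),R)
cv2.imwrite('pics/w1b.png',cv2.resize(im['pixels'],(800,600),interpolation=cv2.INTER_CUBIC))
```

```text
wide_housing [(0.89, [0.52, -0.251, 0.005]), (0.4, [0.444, -0.316, 0.006])]
wide_housing [(0.65, [0.516, -0.247, 0.055]), (0.23, [0.479, -0.286, 0.003])]
square_1 [(0.69, [0.42, -0.14, 0.001]), (0.67, [0.494, -0.138, 0.003]), (0.6, [0.446, -0.247, 0.003]), (0.57, [0.443, -0.314, 0.005])]
square_1 [(0.8, [0.492, -0.141, 0.053]), (0.79, [0.445, -0.244, 0.059]), (0.74, [0.509, -0.317, 0.059]), (0.7, [0.422, -0.141, 0.055]), (0.62, [0.444, -0.314, 0.058])]
box [(0.89, [0.478, -0.286, 0.002])]
box [(0.67, [0.478, -0.285, 0.003])]
2.25 [ 0.471  -0.3042  0.3014] [[ 0.0004  1.      0.0001]
 [ 1.     -0.0004 -0.0001]
 [-0.0001  0.0001 -1.    ]] 0.051139182794882374 [-44.9492  20.7246  64.5132  -0.0003  94.7548 -44.9235]
[ 0.4711 -0.2193  0.4429] [[ 1.      0.0012  0.0004]
 [ 0.001  -0.9468  0.3217]
 [ 0.0007 -0.3217 -0.9468]]
```

View pics/w1b.png

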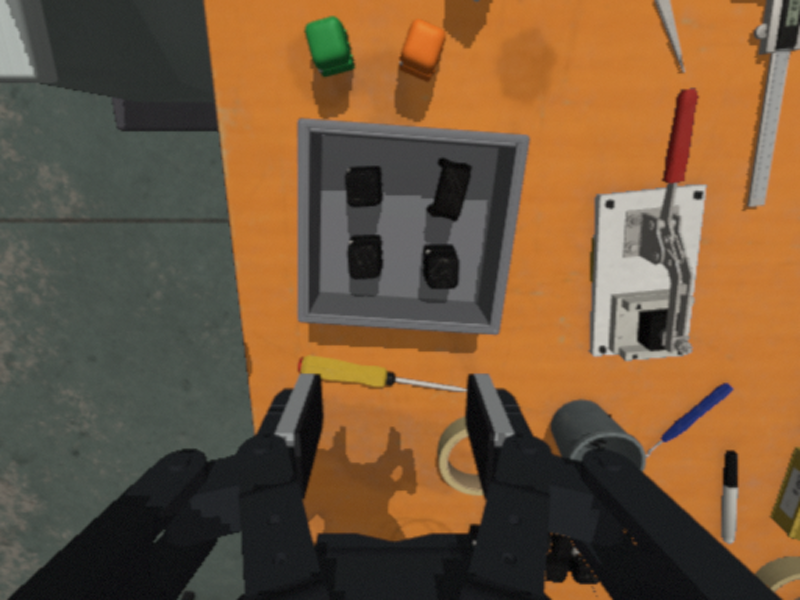

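The wrist view shows the wide housing at (452,190), turned about −10°. The three squares are at (364,186), (365,257) and (440,267). I'll go lower over the wide one to measure its yaw and find its open side.

Call:
move_arm(series="3 2.5 4.5 0 0.2;5.4 4.8 9 0 0.2;5.4 4.8 12 0 0.2;5.4 4.8 12 0 0.2")

```text
time_s: 2.75
position: [0.5186, -0.2492, 0.1797]
tool_rot: [[-0.001, 1.0, -0.004], [1.0, 0.001, 0.003], [0.003, -0.004, -1.0]]
ft_force: [0.2, -0.4, 0.8]
grip_width: 0.0511
gripper_force: 0.0
```

```bash
cat >> h.py <<'E'
def yaw_box(im,cam,thing,z,idx=0):
    m=spotter.cut_out(thing,cam)[idx]['pixels'].astype(np.uint8)
    c=max(cv2.findContours(m,0,2)[0],key=cv2.contourArea).reshape(-1,2)
    P=back(im,c,z)[:,:2]*1000
    return m,cv2.minAreaRect(P.astype(np.float32))
E
python3 - <<'E'
from h import *
np.set_printoptions(precision=4,suppress=True)
im=snap('wrist')
for n in ['wide_housing']:
    print(n,[(round(r['score'],2),np.round(r['point'],3).tolist()) for r in spotter.mark_of(n,'wrist')][:5])
    print(n,[(round(r['score'],2),np.round(r['point'],3).tolist()) for r in spotter.find_in(n,'wrist')][:5])
m,r=yaw_box(im,'wrist','wide_housing',0.055);print(r)
s=observe();print(s['time_s'],s['position'],s['grip_width'])
x,y,w,h=cv2.boundingRect(m);print(x,y,w,h)
cx,cy=x+w//2,y+h//2
x0,y0=max(0,cx-80),max(0,cy-70)
c=im['pixels'][y0:y0+140,x0:x0+160].astype(float)
g=(np.clip(c/110,0,1)**0.6*255).astype(np.uint8)
cv2.imwrite('pics/w2.png',cv2.resize(g,None,fx=4,fy=4,interpolation=cv2.INTER_CUBIC)); print(x0,y0)
E
```

```text
wide_housing [(0.88, [0.52, -0.247, 0.001])]
wide_housing [(0.57, [0.519, -0.244, 0.053])]
((520.6075439453125, -244.57791137695312), (54.46418380737305, 26.253915786743164), 77.65178680419922)
2.95 [ 0.5196 -0.2506  0.1831] 0.051104267573956814
239 153 34 57
176 111
```

View pics/w2.png

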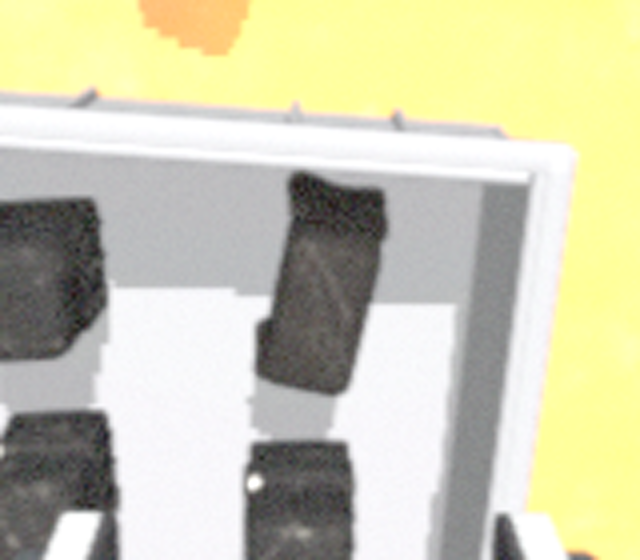

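Run:
```python
from h import *
np.set_printoptions(precision=4,suppress=True)
im=snap('wrist')
p=np.array([[295,225],[380,240],[345,392],[262,378]])/4+np.array([176,111])
P=back(im,p,0.055)[:,:2];print(P,P.mean(0))
for a,b in((0,3),(1,2),(0,1),(3,2)):
    d=P[a]-P[b];print(np.linalg.norm(d),np.degrees(np.arctan2(d[1],d[0])))
print(observe()['position'])
c=cv2.imread('pics/w1.png')[90:155,240:350].astype(float)
g=(np.clip(c/90,0,1)**0.6*255).astype(np.uint8)
cv2.imwrite('pics/w1c.png',cv2.resize(g,None,fx=7,fy=7,interpolation=cv2.INTER_CUBIC))
```

```text
[[ 0.5174 -0.2323]
 [ 0.5381 -0.2361]
 [ 0.53   -0.2761]
 [ 0.5089 -0.2722]] [ 0.5236 -0.2542]
0.04075532706278273 77.98429634136167
0.0407622348088036 78.58123707340201
0.021061777960412406 169.6975963712627
0.021486131729631947 169.6512222475062
[ 0.5196 -0.2505  0.1829]
```

View pics/w1c.png

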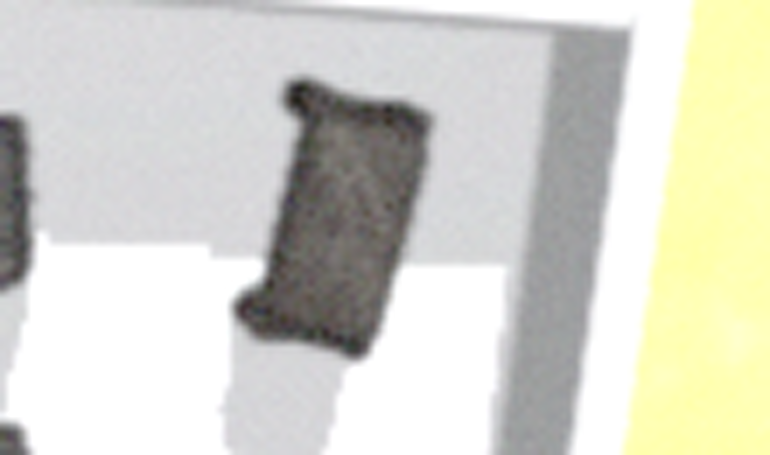

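The crop shows both legs sticking out on the left at (300,95) and (245,310), with a gap between them. The open side (−x) therefore faces world −x, the housing yaw is about −12°, and its centre is near (0.522, −0.252).

Call:
move_arm(series="-0.15 0.25 0 10 -0.1;-0.15 0.25 4 12 -0.1;-0.15 0.25 8 12 -0.1;-0.15 0.25 11 12 -0.1;-0.15 0.25 13 12 -0.1;-0.15 0.25 13.9 12 -0.1;-0.15 0.25 13.9 12 -0.1", force=40)

```text
time_s: 3.88
position: [0.522, -0.2516, 0.0428]
tool_rot: [[0.207, 0.978, 0.0], [0.978, -0.207, -0.0], [-0.0, 0.001, -1.0]]
ft_force: [0.6, 0.6, -0.0]
grip_width: 0.0386
gripper_force: 0.0
```

Call:
move_arm(series="0 0 0 0 -0.4;0 0 0 0 -0.8;0 0 0 0 -0.8;0 0 0 0 -0.8")

```text
time_s: 4.38
position: [0.5223, -0.2516, 0.0436]
tool_rot: [[0.207, 0.978, 0.002], [0.978, -0.207, -0.001], [-0.001, 0.002, -1.0]]
ft_force: [-0.9, 0.0, 6.9]
grip_width: 0.0234
gripper_force: 39.7
```

Call:
move_arm(series="0 0 -1 0 -0.8;0 0 -4 0 -0.8;0 0 -9 0 -0.8;0 0 -14 0 -0.8;4 -1.3 -18 0 -0.8;9 -3 -22 0 -0.8;14.5 -4.5 -23 0 -0.8;19 -6 -23 0 -0.8")

```text
time_s: 5.38
position: [0.5021, -0.0509, 0.2742]
tool_rot: [[0.206, 0.978, 0.003], [0.978, -0.206, -0.001], [-0.0, 0.003, -1.0]]
ft_force: [0.2, 0.4, -0.1]
grip_width: 0.0231
gripper_force: 39.3
```

Call:
move_arm(series="3.2 -1 0 0 -0.8;3.2 -1 0 0 -0.8;3.2 -1 0 0 -0.8")

```text
time_s: 5.75
position: [0.4993, -0.02, 0.2726]
tool_rot: [[0.207, 0.978, 0.0], [0.978, -0.207, -0.0], [-0.0, 0.0, -1.0]]
ft_force: [0.4, -0.1, -0.9]
grip_width: 0.0232
gripper_force: 39.3
```

Run:
```python
from h import *
np.set_printoptions(precision=4,suppress=True)
im=snap('wrist','w3.png')
for cam in ['wrist','top','side']:
  if cam!='wrist': snap(cam)
  for n in ['nest_seat','trim_nest','lever_hinge','lever_grip','clamp_tip','wide_housing']:
    print(cam,n,[(round(r['score'],2),np.round(r['point'],3).tolist()) for r in spotter.mark_of(n,cam)][:2])
s=observe();print(s['time_s'],s['position'],s['tool_rot'],s['grip_width'],s['ft_force'])
cv2.imwrite('pics/w3b.png',cv2.resize(im['pixels'],(800,600),interpolation=cv2.INTER_CUBIC))
```

```text
wrist nest_seat [(0.94, [0.509, 0.05, 0.023])]
wrist trim_nest [(0.74, [0.489, 0.118, 0.002])]
wrist lever_hinge [(0.55, [0.482, 0.156, 0.048])]
wrist lever_grip []
wrist clamp_tip [(0.63, [0.489, 0.11, 0.146])]
wrist wide_housing []
top nest_seat [(0.7, [0.51, 0.043, 0.022])]
top trim_nest [(0.96, [0.488, 0.119, 0.0])]
top lever_hinge []
top lever_grip [(0.77, [0.462, 0.209, 0.146])]
top clamp_tip []
top wide_housing [(0.66, [0.445, -0.25, 0.004])]
side nest_seat [(0.73, [0.509, 0.05, 0.02])]
side trim_nest [(0.92, [0.487, 0.119, -0.002])]
side lever_hinge [(0.81, [0.482, 0.151, 0.047])]
side lever_grip [(0.62, [0.462, 0.206, 0.147])]
side clamp_tip [(0.51, [0.495, 0.11, 0.143])]
side wide_housing [(0.97, [0.497, -0.021, 0.233])]
6.8 [ 0.4993 -0.0196  0.2723] [[ 0.2069  0.9784 -0.    ]
 [ 0.9784 -0.2069 -0.    ]
 [-0.     -0.     -1.    ]] 0.022937918516171725 [ 0.0057 -0.2576 -0.4898]
```

View pics/w3b.png

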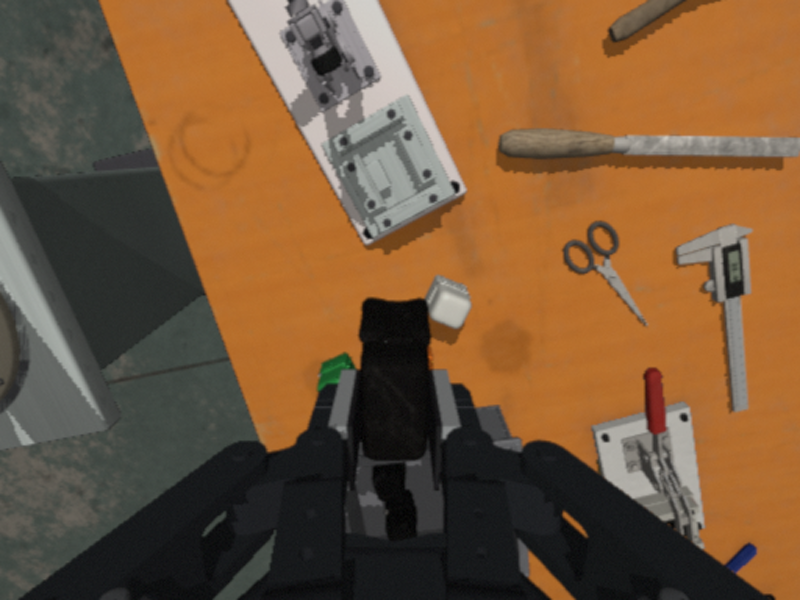

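The housing is held squarely at (395,380). The nest pocket, with its tongue on the −x side, is at (385,175). I'll zoom in on it to get an accurate pose.

Run:
```python
from h import *
np.set_printoptions(precision=4,suppress=True)
im=snap('wrist')
m,r=yaw_box(im,'wrist','trim_nest',0.01);print('wrist',r)
c=max(cv2.findContours(m,0,2)[0],key=cv2.contourArea).reshape(-1,2)
im2=snap('top')
m2,r=yaw_box(im2,'top','trim_nest',0.01);print('top',r)
g=im['pixels'][50:165,185:315].astype(np.float32)
g=np.clip((g-60)*1.6,0,255).astype(np.uint8)
cv2.imwrite('pics/n.png',cv2.resize(g,None,fx=5,fy=5,interpolation=cv2.INTER_CUBIC))
```

```text
wrist ((491.83734130859375, 105.52877807617188), (104.82559967041016, 220.80979919433594), 15.98437786102295)
top ((491.74395751953125, 66.29607391357422), (92.02265167236328, 106.7524185180664), 74.93482971191406)
```

View pics/n.png

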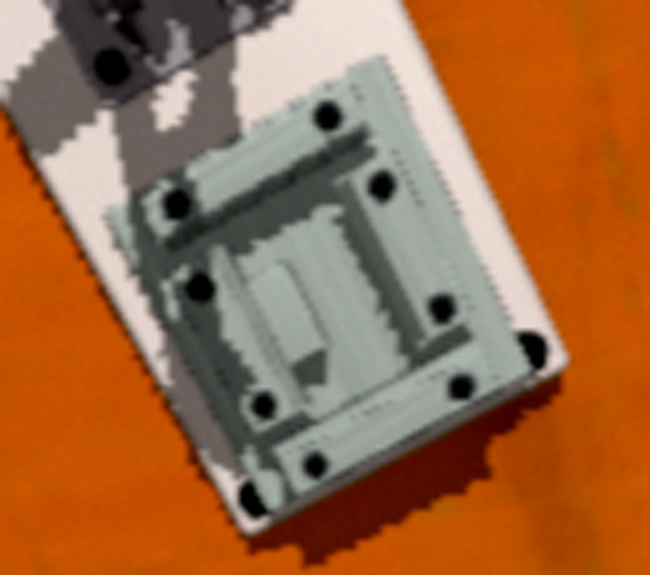

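Run:
```python
from h import *
np.set_printoptions(precision=4,suppress=True)
im=snap('wrist')
p=np.array([[328,115],[178,203],[315,463],[462,385],[380,185],[442,308],[200,287],[263,405]])/5+np.array([185,50])
P=back(im,p,0.038)[:,:2];print(P)
print('y-bars centre',P[:4].mean(0),'x-bars',P[4:].mean(0))
for a,b in((0,1),(3,2),(4,5),(6,7)):
    d=P[a]-P[b];print(np.linalg.norm(d),np.degrees(np.arctan2(d[1],d[0])))
# board near edge corners, z~0.01
q=np.array([[565,360],[250,530],[405,5],[5,110]])/5+np.array([185,50])
Q=back(im,q,0.01)[:,:2];print(Q)
for a,b in((0,1),(2,0),(3,1)):
    d=Q[a]-Q[b];print(np.linalg.norm(d),np.degrees(np.arctan2(d[1],d[0])))
```

```text
[[0.5199 0.0889]
 [0.4792 0.0769]
 [0.4989 0.0069]
 [0.5403 0.0186]
 [0.5292 0.0706]
 [0.5388 0.0386]
 [0.4798 0.0563]
 [0.4888 0.0243]]
y-bars centre [0.5096 0.0478] x-bars [0.5091 0.0475]
0.04245643673057902 16.497375230334647
0.04309542004428297 15.863257544196303
0.03345445869239391 106.75792936757622
0.033215459097310815 105.81594281064498
[[ 0.5712  0.0161]
 [ 0.4753 -0.0122]
 [ 0.5449  0.1123]
 [ 0.4377  0.1096]]
0.10000778761116093 16.436875995051476
0.09970851681599205 105.28738604787556
0.12746596012851033 107.18142428390324
```

Run:
```python
from h import *
np.set_printoptions(precision=2,suppress=True)
im=snap('wrist'); s=observe(); T=np.array(s['position']);R=np.array(s['tool_rot']);print(T)
x=R[:,0];y=R[:,1];base=T-np.array([0,0,.0388])
for d in(-.004,-.002,0,.002,.004):
    pts=[base+x*(d+a)+np.array([0,0,h])for a,h in((.02125,.051),(-.02125,.051),(.0265,.034),(.0265,0))]
    print(d,(proj(im,pts)*1.5625).tolist())
m=spotter.cut_out('wide_housing','wrist')
for r in m[:2]:
    ys,xs=np.nonzero(r['pixels']);print(r['score'],xs.min()*1.5625,xs.max()*1.5625,ys.min()*1.5625,ys.max()*1.5625)
g=im['pixels'][170:310,int(395/1.5625)-3:int(395/1.5625)+4].astype(float).mean((1,2));print(np.c_[np.arange(170,310)*1.5625,g][10::1].round(0).astype(int).tolist())
```

```text
[ 0.5  -0.02  0.27]
-0.004 [[395.8225430361761, 367.3886918684687], [395.6549955593844, 475.1184652301198], [395.6152478742318, 332.05618058804794], [395.2713814543913, 301.3033693126999]]
-0.002 [[395.83121429664413, 361.8132398062059], [395.66222647349315, 470.4691279017559], [395.6222831248737, 326.84552640115834], [395.2760612379253, 296.8711316878978]]
0 [[395.8399636748261, 356.18755957132964], [395.66951683891756, 465.78156453210227], [395.6293759475079, 321.59223155211987], [395.28077280966943, 292.40878734945045]]
0.002 [[395.84879223111926, 350.51096934878564], [395.67686739188156, 461.0553017433692], [395.6365270517374, 316.2957704746114], [395.28551649461815, 287.9160284946429]]
0.004 [[395.8577010452006, 344.78277492716313], [395.6842788808162, 456.2898583091779], [395.64373715887314, 310.9556089295421], [395.29029262221025, 283.39254311055913]]
0.89 357.8125 428.125 295.3125 460.9375
[[281, 115], [283, 115], [284, 115], [286, 114], [288, 115], [289, 114], [291, 114], [292, 115], [294, 114], [295, 115], [297, 115], [298, 112], [300, 72], [302, 30], [303, 14], [305, 12], 
[... 542 characters left out ...]
, 18], [384, 17], [386, 21], [388, 21], [389, 20], [391, 19], [392, 20], [394, 18], [395, 16], [397, 17], [398, 17], [400, 17], [402, 17], [403, 17], [405, 17], [406, 17], [408, 17], [409, 18], [411, 17], [412, 18], [414, 16], [416, 18], [417, 18], [419, 19], [420, 19], [422, 21], [423, 18], [425, 18], [427, 19], [428, 18], [430, 19], [431, 19], [433, 19], [434, 18], [436, 17], [438, 16], [439, 15], [441, 15], [442, 14], [444, 14], [445, 13], [447, 12], [448, 14], [450, 14], [452, 12], [453, 13], [455, 13], [456, 14], [458, 13], [459, 25], [461, 51], [462, 44], [464, 21], [466, 6], [467, 6], [469, 6], [470, 8], [472, 6], [473, 8], [475, 7], [477, 9], [478, 10], [480, 9], [481, 9], [483, 10]]
```

Call:
move_arm(series="2.5 -0.2 0 -10 -0.8;5 -0.4 0 -20 -0.8;7 -0.5 3 -28.2 -0.8;7 -0.5 8 -28.2 -0.8;7 -0.5 12 -28.2 -0.8;7 -0.5 14.2 -28.2 -0.8;7 -0.5 14.2 -28.2 -0.8")

```text
time_s: 8.02
position: [0.5082, 0.05, 0.1292]
tool_rot: [[-0.28, 0.96, -0.003], [0.96, 0.28, 0.0], [0.001, -0.003, -1.0]]
ft_force: [-0.0, 0.3, -0.3]
grip_width: 0.0233
gripper_force: 39.3
```

Run:
```python
from h import *
np.set_printoptions(precision=4,suppress=True)
s=observe();print(s['time_s'],s['position'],s['tool_rot'],s['grip_width'],s['ft_force'])
im=snap('side')
for n in ['nest_seat','wide_housing']:
    print(n,[(round(r['score'],2),np.round(r['point'],4).tolist()) for r in spotter.mark_of(n,'side')][:2])
p=proj(im,[.51,.07,.08])[0].astype(int);print(p)
g=im['pixels'][p[1]-65:p[1]+65,p[0]-75:p[0]+75]
cv2.imwrite('pics/s2.png',cv2.resize(g,None,fx=4.5,fy=4.5,interpolation=cv2.INTER_CUBIC))
```

```text
8.025 [0.5082 0.05   0.1292] [[-0.2799  0.96   -0.0031]
 [ 0.96    0.2799  0.0004]
 [ 0.0013 -0.0029 -1.    ]] 0.02326123905781345 [-0.0369  0.3411 -0.2565]
nest_seat [(0.67, [0.5062, 0.0493, 0.0235]), (0.37, [0.5047, 0.0469, 0.0944])]
wide_housing []
[258 211]
```

View pics/s2.png

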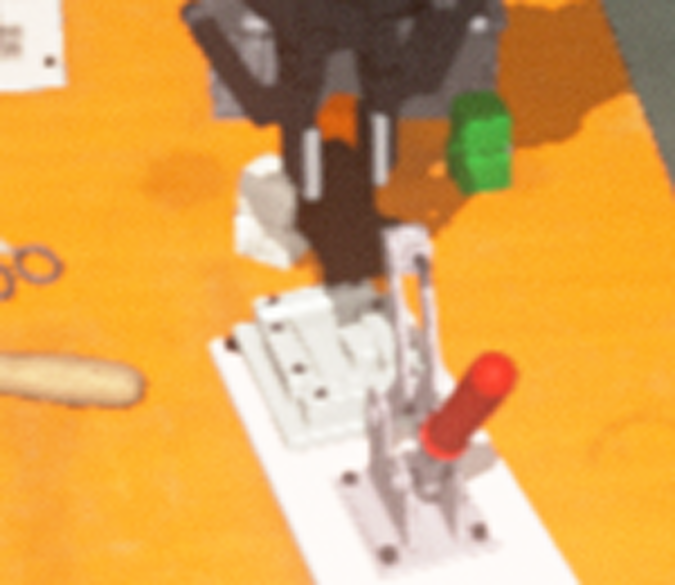

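The housing at (345,210) hangs square above the empty nest at (345,330), clear of the raised hold-down arm. I'll lower it in.

Call:
move_arm(series="0 0 2.5 0 -0.8;0 0 4.2 0 -0.8;0 0 4.8 0 -0.8;0 0 5.2 0 -0.8;0 0 5.6 0 -0.8;0 0 5.9 0 -0.8;0 0 5.9 0 -0.8")

```text
time_s: 9.05
position: [0.5088, 0.05, 0.0713]
tool_rot: [[-0.28, 0.96, -0.0], [0.96, 0.28, 0.0], [0.0, -0.0, -1.0]]
ft_force: [0.7, -0.2, -0.9]
grip_width: 0.0234
gripper_force: 39.3
```

Call:
move_arm(series="0 0 0.3 0 -0.8;0 0 0.5 0 -0.8;0 0 0.7 0 -0.8;0 0 0.9 0 -0.8;0 0 1.0 0 -0.8;0 0 1.0 0 -0.8")

```text
time_s: 9.8
position: [0.5088, 0.05, 0.0616]
tool_rot: [[-0.28, 0.96, 0.0], [0.96, 0.28, -0.0], [-0.0, 0.0, -1.0]]
ft_force: [-0.9, 0.6, 3.0]
grip_width: 0.0235
gripper_force: 39.8
```

Call:
move_arm(series="0 0 0.1 0 -0.8;0 0 0.2 0 -0.8;0 0 0.2 0 -0.8")

```text
time_s: 10.18
position: [0.5089, 0.05, 0.0615]
tool_rot: [[-0.28, 0.96, 0.002], [0.96, 0.28, -0.0], [-0.001, 0.001, -1.0]]
ft_force: [-8.3, 0.2, 25.2]
grip_width: 0.0234
gripper_force: 42.3
```

Call:
move_arm(series="0 0 -0.2 0 -0.8;0 0 -0.2 0 -0.4;0 0 -0.2 0 -0.2;0 0 -0.2 0 -0.1;0 0 -0.2 0 -0.1")

```text
time_s: 10.8
position: [0.5088, 0.0499, 0.0612]
tool_rot: [[-0.28, 0.96, -0.0], [0.96, 0.28, 0.0], [0.0, -0.0, -1.0]]
ft_force: [0.3, -1.0, -0.2]
grip_width: 0.0387
gripper_force: 0.0
```

Call:
move_arm(series="0 0 -1 0 -0.1;0 0 -4 0 -0.1;0 0 -9 0 -0.1;0 0 -14 0 -0.1;0 0 -14 0 -0.1")

```text
time_s: 11.42
position: [0.5102, 0.0498, 0.2054]
tool_rot: [[-0.28, 0.96, 0.008], [0.96, 0.28, -0.001], [-0.003, 0.008, -1.0]]
ft_force: [-1.2, -0.3, 0.2]
grip_width: 0.0381
gripper_force: 0.0
```

Run:
```python
from h import *
np.set_printoptions(precision=4,suppress=True)
s=observe();print(s['time_s'],s['position'],s['tool_rot'],s['grip_width'],s['ft_force'])
for cam in ['side','wrist','top']:
  im=snap(cam)
  for n in ['wide_housing','nest_seat','lever_hinge','lever_grip','square_1']:
    print(cam,n,[(round(r['score'],2),np.round(r['point'],4).tolist()) for r in spotter.mark_of(n,cam)][:1 if n!='square_1' else 6])
  try:
    m,r=yaw_box(im,cam,'wide_housing',0.073);print(cam,r)
  except Exception as e: print(e)
  if cam=='wrist': cv2.imwrite('pics/w5.png',cv2.resize(im['pixels'],(800,600),interpolation=cv2.INTER_CUBIC))
```

```text
11.425 [0.5102 0.0498 0.2054] [[-0.2801  0.9599  0.0083]
 [ 0.96    0.2801 -0.0011]
 [-0.0034  0.0076 -1.    ]] 0.038139942334170486 [-1.1707 -0.3244  0.1572]
side wide_housing [(0.63, [0.5071, 0.0479, 0.0228])]
side nest_seat [(0.79, [0.506, 0.0497, 0.0207])]
side lever_hinge [(0.72, [0.4818, 0.1518, 0.0477])]
side lever_grip [(0.76, [0.4679, 0.2094, 0.1466])]
side square_1 [(0.91, [0.5385, -0.0815, -0.0032]), (0.74, [0.4166, -0.1393, -0.002]), (0.67, [0.4905, -0.1409, 0.0017]), (0.52, [0.4445, -0.3147, 0.0045]), (0.47, [0.5161, -0.3314, 0.003])]
side ((511.65997314453125, 76.75233459472656), (33.91830062866211, 87.99961853027344), 3.709676742553711)
wrist wide_housing [(0.98, [0.5083, 0.0474, 0.0211])]
wrist nest_seat [(0.76, [0.5104, 0.0494, 0.0243])]
wrist lever_hinge [(0.8, [0.4797, 0.154, 0.0493])]
wrist lever_grip [(0.56, [0.4873, 0.1097, 0.1443])]
wrist square_1 [(0.81, [0.4169, -0.1378, 0.0023]), (0.74, [0.5363, -0.0814, -0.0032]), (0.7, [0.4409, -0.3184, 0.0055]), (0.5, [0.4938, -0.1409, 0.0])]
wrist ((506.7709045410156, 55.92790222167969), (24.222139358520508, 53.25056076049805), 15.612951278686523)
top wide_housing []
top nest_seat [(0.75, [0.5099, 0.0432, 0.0188])]
top lever_hinge [(0.69, [0.4803, 0.154, 0.0489])]
top lever_grip []
top square_1 [(0.86, [0.4429, -0.3139, 0.0024]), (0.71, [0.4177, -0.1368, -0.0001]), (0.63, [0.4477, -0.2522, 0.0039]), (0.57, [0.5351, -0.0774, -0.0002]), (0.56, [0.4922, -0.1412, -0.0028])]
list index out of range
```

View pics/w5.png

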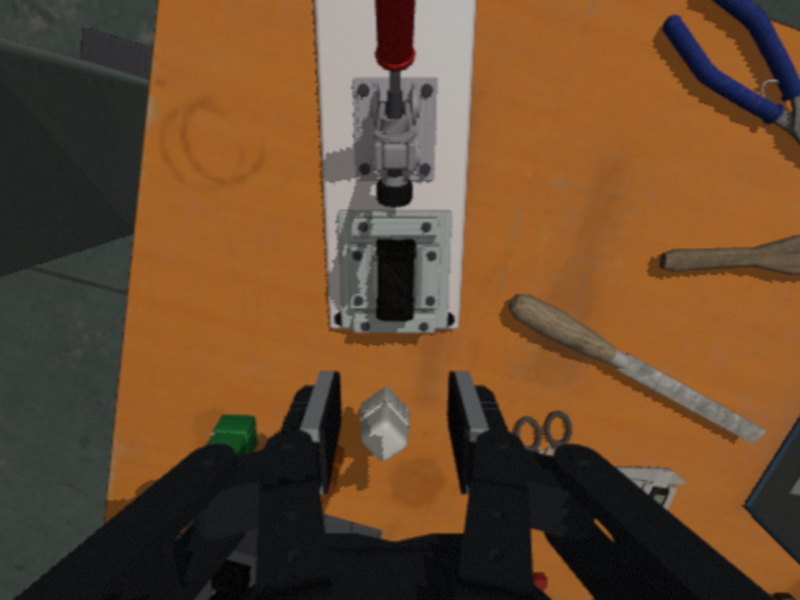

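The housing sits in the pocket at (395,280), upright (network z about 0.022, yaw 15.6°). The lever and its arm are in the nest's centre plane. Next I'll shut the fingers and bring them to the upper side of the lever.

Call:
move_arm(series="0 0 -2.5 0 -1;4 0 -2.5 0 -1;8.5 0 -2.5 0 -1;12.8 0 -2.5 0 -1;12.8 0 0 0 -1;12.8 0 2 0 -1;12.8 0 2 0 -1;12.8 0 2 0 -1")

```text
time_s: 13.48
position: [0.4735, 0.1728, 0.1822]
tool_rot: [[-0.28, 0.96, 0.001], [0.96, 0.28, 0.0], [-0.0, 0.001, -1.0]]
ft_force: [0.5, 0.2, -1.1]
grip_width: -0.0003
gripper_force: 0.0
```

Run:
```python
from h import *
s=observe();p=np.array(s['position']);print(s['time_s'],p,s['grip_width'],s['ft_force'])
d=p[:2]-[.5094,.0478];print('s',d@[-.279,.96],'x',d@[.96,.279])
im=snap('side')
for n in ['lever_grip','lever_hinge']:
    print(n,[(round(r['score'],2),np.round(r['point'],4).tolist()) for r in spotter.mark_of(n,'side')][:2])
q=proj(im,[.47,.18,.12])[0].astype(int)
g=im['pixels'][q[1]-65:q[1]+65,q[0]-75:q[0]+75]
cv2.imwrite('pics/s3.png',cv2.resize(g,None,fx=4.5,fy=4.5,interpolation=cv2.INTER_CUBIC))
```

```text
13.475 [0.4734822  0.17278234 0.18217213] -0.0003180073035378105 [ 0.5074939   0.17416923 -1.07833247]
s 0.13000410918352742 x 0.00038898887569516276
lever_grip [(0.77, [0.4655, 0.2063, 0.1426])]
lever_hinge [(0.85, [0.4797, 0.1523, 0.0479])]
```

View pics/s3.png

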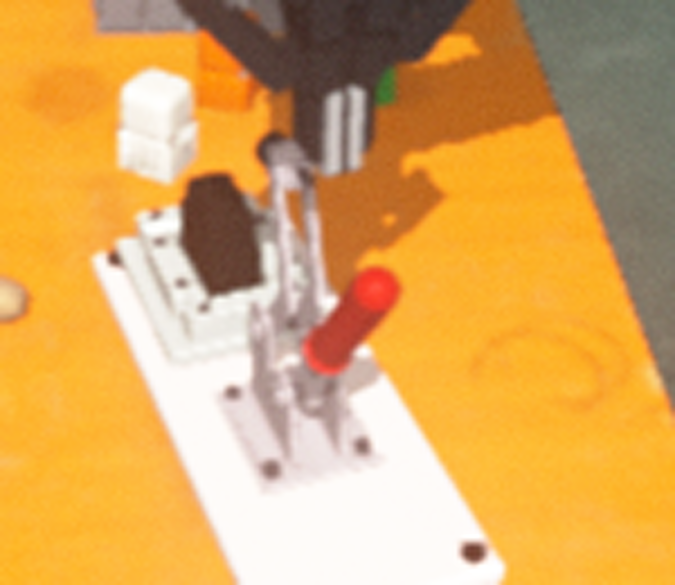

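The shut fingers at (345,130) are clear of the arm. The red grip at (350,320) lies just ahead of them, so I'll push it along its arc.

Call:
move_arm(series="0 0 2 0 -1;0.3 0 3.2 0 -1;0.6 0 3.4 0 -1;1.1 0 3.6 0 -1;1.6 0 3.8 0 -1;2.1 0 4.1 0 -1;2.5 0 4.35 0 -1;2.5 0 4.35 0 -1")

```text
time_s: 14.62
position: [0.466, 0.1972, 0.1378]
tool_rot: [[-0.28, 0.96, 0.0], [0.96, 0.28, 0.0], [0.0, 0.0, -1.0]]
ft_force: [1.1, -1.0, 0.4]
grip_width: -0.0003
gripper_force: 0.3
```

Call:
move_arm(series="0.45 0 0.3 0 -1;0.9 0 0.6 0 -1;1.3 0 0.95 0 -1;1.7 0 1.3 0 -1;2.1 0 1.7 0 -1;2.4 0 2.1 0 -1;2.75 0 2.5 0 -1;2.75 0 2.5 0 -1")

```text
time_s: 15.62
position: [0.458, 0.2233, 0.1123]
tool_rot: [[-0.28, 0.96, -0.001], [0.96, 0.28, -0.0], [0.0, -0.001, -1.0]]
ft_force: [0.0, -0.2, -0.3]
grip_width: 0.0002
gripper_force: 0.1
```

Run:
```python
from h import *
s=observe();p=np.array(s['position']);print(s['time_s'],p,s['ft_force'])
for cam in ('side','top'):
    snap(cam)
    for n in ['lever_grip','clamp_tip','wide_housing']:
        print(cam,n,[(round(r['score'],2),np.round(r['point'],4).tolist()) for r in spotter.mark_of(n,cam)][:2])
```

```text
15.625 [0.45797014 0.22334311 0.11229702] [ 0.03211224 -0.24186655 -0.30399795]
side lever_grip [(0.63, [0.4513, 0.2419, 0.1122])]
side clamp_tip [(0.54, [0.5077, 0.0644, 0.1174])]
side wide_housing [(0.83, [0.5098, 0.0452, 0.0257])]
top lever_grip []
top clamp_tip [(0.61, [0.5038, 0.0656, 0.1188])]
top wide_housing [(0.84, [0.5095, 0.0464, 0.0221])]
```

Call:
move_arm(series="0.5 0 0.6 0 -1;0.9 0 1.2 0 -1;1.15 0 1.7 0 -1;1.35 0 2.2 0 -1;1.55 0 2.7 0 -1;1.7 0 3.2 0 -1;1.85 0 3.6 0 -1;1.85 0 3.6 0 -1")

```text
time_s: 17.02
position: [0.4529, 0.2409, 0.0764]
tool_rot: [[-0.28, 0.96, -0.001], [0.96, 0.28, -0.0], [-0.0, -0.001, -1.0]]
ft_force: [-0.4, -0.0, 0.6]
grip_width: -0.0
gripper_force: 0.0
```

Call:
move_arm(series="0.1 0 0.2 0 -1;0.1 0 0.4 0 -1;0.1 0 0.6 0 -1;0.1 0 0.6 0 -1")

```text
time_s: 17.52
position: [0.4528, 0.2421, 0.0708]
tool_rot: [[-0.28, 0.96, -0.0], [0.96, 0.28, 0.0], [0.0, -0.0, -1.0]]
ft_force: [-1.5, 1.8, 1.2]
grip_width: -0.0
gripper_force: 0.9
```

Call:
move_arm(series="0 0 0.1 0 -1;0 0 0.2 0 -1;0 0 0.3 0 -1;0 0 0.3 0 -1")

```text
time_s: 18.02
position: [0.4529, 0.2423, 0.0686]
tool_rot: [[-0.28, 0.96, 0.001], [0.96, 0.28, 0.001], [0.001, 0.001, -1.0]]
ft_force: [-3.7, 2.6, 11.2]
grip_width: -0.0006
gripper_force: 5.5
```

Call:
move_arm(series="0 0 0.1 0 -1;0 0 0.2 0 -1;0 0 0.25 0 -1;0 0 0.25 0 -1")

```text
time_s: 18.52
position: [0.4531, 0.2425, 0.068]
tool_rot: [[-0.28, 0.96, 0.003], [0.96, 0.28, 0.001], [0.001, 0.003, -1.0]]
ft_force: [-10.0, 0.8, 31.6]
grip_width: 0.0003
gripper_force: 15.5
```

Run:
```python
from h import *
s=observe();p=np.array(s['position']);print(s['time_s'],p,s['ft_force'])
for cam in ('side','top'):
    snap(cam)
    for n in ['lever_grip','clamp_tip','wide_housing']:
        print(cam,n,[(round(r['score'],2),np.round(r['point'],4).tolist()) for r in spotter.mark_of(n,cam)][:2])
```

```text
18.525 [0.45307819 0.24247757 0.06797553] [-10.0324284    0.81657725  31.62009469]
side lever_grip [(0.69, [0.4485, 0.2592, 0.0602]), (0.62, [0.4794, -0.2907, -0.0012])]
side clamp_tip [(0.61, [0.511, 0.0442, 0.0723])]
side wide_housing [(0.87, [0.5096, 0.0474, 0.0231])]
top lever_grip [(0.64, [0.4472, 0.2599, 0.0616])]
top clamp_tip [(0.57, [0.5086, 0.0413, 0.0736])]
top wide_housing [(0.63, [0.5083, 0.0446, 0.0187])]
```

Call:
move_arm(series="0 0 -0.5 0 -1;0 0 -3 0 -1;0 0 -8 0 -1;0 0 -12 0 -1;0 0 -15 0 -1;0 0 -15 0 -1")

```text
time_s: 19.68
position: [0.4537, 0.2419, 0.2169]
tool_rot: [[-0.28, 0.96, 0.004], [0.96, 0.28, 0.001], [-0.001, 0.004, -1.0]]
ft_force: [0.2, 0.2, -2.1]
grip_width: 0.0004
gripper_force: 0.0
```

Run:
```python
from h import *
s=observe();p=np.array(s['position']);print(s['time_s'],p,s['ft_force'])
for cam in ('side','wrist','top'):
    im=snap(cam)
    for n in ['lever_grip','clamp_tip','wide_housing','square_1']:
        print(cam,n,[(round(r['score'],2),np.round(r['point'],4).tolist()) for r in spotter.mark_of(n,cam)][:6])
    if cam=='side':
        q=proj(im,[.48,.12,.06])[0].astype(int)
        g=im['pixels'][q[1]-130:q[1]+65,q[0]-75:q[0]+75]
        cv2.imwrite('pics/s4.png',cv2.resize(g,None,fx=3,fy=3,interpolation=cv2.INTER_CUBIC))
```

```text
19.675 [0.45368629 0.24192968 0.21689282] [ 0.18860174  0.21120729 -2.0630894 ]
side lever_grip [(0.87, [0.449, 0.2578, 0.0624]), (0.28, [0.4802, -0.292, -0.0012])]
side clamp_tip [(0.61, [0.5103, 0.0475, 0.0741])]
side wide_housing [(0.84, [0.5075, 0.0475, 0.0232])]
side square_1 [(0.84, [0.5397, -0.0818, -0.0005]), (0.73, [0.5182, -0.3318, 0.0008]), (0.65, [0.4947, -0.1409, 0.0027]), (0.62, [0.4443, -0.3176, 0.0049]), (0.37, [0.4158, -0.1356, -0.0007])]
wrist lever_grip [(0.78, [0.4428, 0.2572, 0.0603])]
wrist clamp_tip [(0.56, [0.5049, 0.0463, 0.0746])]
wrist wide_housing [(0.47, [0.5087, 0.0487, 0.0217])]
wrist square_1 []
top lever_grip [(0.55, [0.447, 0.2582, 0.0649]), (0.35, [0.5083, 0.0417, 0.0738]), (0.22, [0.5104, 0.0436, 0.0212])]
top clamp_tip [(0.61, [0.5112, 0.0459, 0.0743])]
top wide_housing [(0.74, [0.5096, 0.0476, 0.0203]), (0.35, [0.4472, -0.2511, 0.0031])]
top square_1 [(0.78, [0.5174, -0.3268, 0.0083]), (0.69, [0.4448, -0.2542, 0.0035]), (0.62, [0.4951, -0.1446, 0.0038]), (0.5, [0.4162, -0.1393, 0.0014]), (0.46, [0.5368, -0.0752, -0.0014]), (0.41, [0.4897, 0.117, -0.0019])]
```

View pics/s4.png

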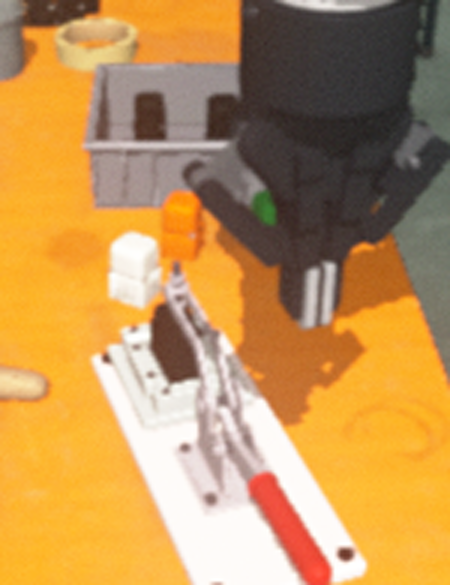

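The lever at (290,520) is fully down and the hold-down arm lies over the seated housing at (175,345). The squares still stand in the box and the robot touches nothing. Handing in.

```bash
python3 -c "
from rig import order
print(order.close_job())"
```

```text
the job is handed in; nothing more can be done
None
```

I handed the job in at about 20 s of the 48 s allowed, and no verdict came back: by the last camera readings the wide housing is seated in the nest under the closed clamp, and the square housings are still upright in the box.

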